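Lay out a spindle-turning job in lathe order

ROBOT

A 6-joint arm with a two-finger parallel gripper is mounted at the origin on a cart in front of the work surface, level with it; the furniture and walls round the work are solid. World frame = base frame: x ahead of the robot, y to its left, z up, the work surface at z = 0. Lengths are in mm, angles in rad, forces in N, time in s.
With the tool pointing down it reaches from about 350 to 1000 mm from the base axis. Payload 7.1 kg.
Tool frame: the origin (TCP) lies at the very end of the fingers, on their centre line; the grasp point (between the pads) lies env.pinch_z behind it (env.pinch_z is the distance from the TCP to the grasp point, in mm); z points along the fingers, y is the line along which they close (so a half turn about z gives the same grasp; the last joint's range is limited). The gripper opens to 85 mm and grips with 20 to 120 N. Pads are 22 mm wide; open, the fingers measure 114 mm over their backs; the gripper's body (76 mm by 85 mm) begins 54 mm behind the grasp point. The pads swing forward as they close: fully open they stand 13 mm farther back than shut.
Start: joints at [1.13, 0.423, 1.63, -0, 1.089, -0.019], TCP at [255.845, 570.218, 231.319] pointing down, gripper open.
Joint ranges: [-3, 3], [-0.9, 2.11], [0.09, 2.58], [-1.31, 4.45], [0.11, 2.69], [-2.54, 2.54]. Speed limits (rad/s): [2.39, 2.39, 3.01, 3.14, 3.14, 3.14].

INTERFACE

Orientations are given as a unit quaternion [x, y, z, w].
In Python, from cell import env gives the robot as it stands.
- The arm moves only by the tool step_arm, never from a script. Its argument "series" is a list of rows, each a list of 3 entries, a list of its own where there are three numbers: the shift along the tool's x, y, z in mm, then the turn, a rotation vector about the tool's x, y, z in degrees, then the opening, from 0 (shut) to 1 (fully open). In form: [[[tx, ty, tz], [wx, wy, wz], grip], ...]. A call has 1 to 5 rows; each row shifts and turns the commanded pose from where the row before left it, along the tool's axes as they then stand; what a row does not reach is not made up. A row lasts 1/8 s, in which the tool goes at most 62.5 mm and 10.7 degrees, less where a joint would pass 70% of its speed; a pose out of reach is approached as far as the arm can. A call with a gripper value outside its range is refused whole. The fingers move at their own pace and stop on an object; "squeeze" is the grip in N (left out, the last holds). Time passes only in rows, so rows that do not move let the fingers close. It gives the time, the measured TCP pose, the force, the opening and the grip force at its end, in the units of the state.
- env.sense(): the state, without advancing time (a new reading comes with each control period).
- env.read_camera(name): name is "side" or "top" or "wrist"; returns the picture (420x560x3 uint8, red, green, blue); there is no depth.
- env.get_calibration(name): a dict with "intrinsics" (3x3 intrinsics, pixels), "dist_coeffs" ([k1, k2, p1, p2, k3] as OpenCV has them; the pictures are not rectified), "R" (3x3) and "t" (3): a world point X has camera coordinates R X + t; the wrist camera has in their place "mount" (4x4, takes a point from camera to tool coordinates, whose origin is the TCP and whose axes are the flange's). Camera axes: x right, y down, z forward; pixel columns grow to the right and rows downward; lengths in mm; the calibration is good to about 2 mm. A picture is of the moment at which its call begins: read the wrist's pose just before it. get_calibration takes no time and is no camera call.
- env.finish_job(): hands the job in; it is judged then, once.
Trained networks look in the newest picture that a camera, given by its name, has taken for a name from the list of things; names that differ only in an ending like _2 or _b are one class to them, and where a whole thing is asked for, a point or a joint stands for the part that bears it (a point fixed in the world has none). Each returns a list of dicts, best first, with "p" (0 to 1); they miss things now and then, are a little off and sometimes report something else, mostly with a low value. They report only what shows in the picture. A call takes as long as a camera call.
- env.find_in(camera, name): "bbox" ([left, top, right, bottom] in pixels, round what is visible of it).
- env.mark_of(camera, name): "point" ([row, column] in pixels: a listed point, or the origin of a listed thing).
The state is a dict: "time": time; "joints": joint angles; "qvel": joint speeds; "joint_torque": joint torques, N m; "eef_pos": TCP position; "ee_rot": TCP orientation; "wrist_force": force on the tool from outside, world axes, zero at the start; "ft_torque": the same for the moment, N m; "opening": opening from 0.0 (shut) to 1.0 (fully open); "finger_force": force on a finger pad.
Only numpy, scipy, OpenCV 4.12 (cv2) and the standard library are available. Lean on these libraries where they do the work, as an engineer would, in place of code of your own. Each camera call takes 0.05 s, during which the arm holds its last target. There are 200 camera calls.

TASK

Lay out the next turning job on the plywood tray in the order it goes on the lathe, counting from the end where the spanner lies: the drive centre in the bay next to the spanner, the short thick blank in the middle bay and the live centre in the last bay, each lying lengthwise down the middle of its bay, either way round. Then stand the tape measure upright on the middle of that blank, lengthwise along it, ready for marking out. Leave everything else where it is.

Things in the scene. Friction and masses are not known exactly. Their poses are not given: they have to be found in the camera images.
- tray: Kit tray, fixed: pale plywood 140 (x) by 216 (y) mm, floor top at 6 mm. Four dark battens along x, 6 mm wide, tops at 9 mm, at y = -105, -35, 35, 105 mm, make three open-ended bays 64 mm wide with centre lines at y = -70, 0, 70 mm. Origin: centre of the underside, on the bench; x along the bays, away from the robot; z up.
- drive_mid (a point): Drive centre: the slimmer, shorter of two grey steel lathe centres lying down; 100 mm long along its x. Round: 25 mm diameter from x = 16 to 40 mm (grip here, heavy end), blunt spurred tip at x = 50, shank tapering to 12 mm at x = -50. It lies on its taper: axis tipped 0.1 rad, shank end lower. This point: on the axis at mid length, 11 mm above the surface it lies on. 0.2 kg.
- live_mid (a point): Live centre: the thicker, longer of two grey steel lathe centres lying down; 122 mm long along its x. Round: 37 mm diameter from x = 8 to 36 mm (grip here), cone point at x = 61, shank tapering to 12 mm at x = -61. It lies on its taper: axis tipped 0.18 rad, shank end lower. This point: on the axis at mid length, 17 mm above the surface it lies on. 0.26 kg.
- short_blank: Short blank: the shortest and thickest of the three square wooden turning blanks, mid-brown, the others being a longer dark one and a long pale one, 130 mm long (y), 50 mm wide (x) and 50 mm high. Origin: centre of its underside, z up. 0.21 kg.
- tape_measure: Tape measure: yellow case with a flat foot, standing upright on its edge; 36 mm thick (x, the way to grip it), 74 mm long (y), 66 mm high. Origin: centre of its underside, z up. 0.28 kg.
- spanner: Combination spanner lying flat on the bench along one end of the tray, beside that end's bay (left or right end differs from start to start): 153 mm long (y), 28 mm wide, 8 mm high. Origin: its middle, on the bench. It marks the headstock end; not to be moved.
- screwdriver: Screwdriver with a yellow handle lying on the bench along the other end of the tray: 173 mm long (x), 29 mm wide, 27 mm high. Origin: its middle, on the bench. Not to be moved.
- dark_blank: Dark wooden blank, 160 mm long (y), 38 mm square, lying on the bench; stays where it is. Origin: centre of its underside.

How it is judged (in metres and radians):
At the end, for the whole second after the job is handed in: From the spanner end the bays hold drive centre, short blank, live centre, flat on the tray, within 15 mm of the bay's middle both ways, 0.2 rad of its direction (centres 0.3); the tape stands upright (0.12 rad) on the blank, 14 mm from its middle, 0.25 rad from its length; all at rest (((y of spanner in the frame of tray above 0 m and y of drive_mid in the frame of tray between 0.055 and 0.085 m and x of drive_mid in the frame of tray between -0.015 and 0.015 m and angle between the x axis of each of drive_mid, live_mid and the x axis of tray, either way round below 0.3 rad and y of live_mid in the frame of tray between -0.085 and -0.055 m and x of live_mid in the frame of tray between -0.015 and 0.015 m) or (y of spanner in the frame of tray below 0 m and y of drive_mid in the frame of tray between -0.085 and -0.055 m and x of drive_mid in the frame of tray between -0.015 and 0.015 m and angle between the x axis of each of drive_mid, live_mid and the x axis of tray, either way round below 0.3 rad and y of live_mid in the frame of tray between 0.055 and 0.085 m and x of live_mid in the frame of tray between -0.015 and 0.015 m)) and y of short_blank in the frame of tray between -0.015 and 0.015 m and x of short_blank in the frame of tray between -0.015 and 0.015 m and angle between the y axis of short_blank and the x axis of tray, either way round below 0.2 rad and z of drive_mid in the frame of tray between 0.0098 and 0.0238 m and z of live_mid in the frame of tray between 0.0148 and 0.0308 m and z of short_blank in the frame of tray between 0.002 and 0.01 m and angle between short_blank's own z axis and vertical below 0.1 rad and angle between tape_measure's own z axis and vertical below 0.12 rad and z of tape_measure in the frame of short_blank between 0.045 and 0.055 m and horizontal distance between tape_measure and short_blank below 0.014 m and angle between the y axis of tape_measure and the y axis of short_blank, either way round below 0.25 rad and linear speed of each of short_blank, tape_measure below 0.02 m/s); the robot touches nothing.
It fails at once if the spanner is shifted more than 25 mm (distance of spanner from where it was at the start of the episode above 0.025 m).
It fails at once if the screwdriver is shifted more than 25 mm (distance of screwdriver from where it was at the start of the episode above 0.025 m).
It fails at once if the dark blank is shifted more than 25 mm (distance of dark_blank from where it was at the start of the episode above 0.025 m).
It also fails if it takes over 99 s, if anything falls off the work surface, if the arm or the gripper's body presses on something with over 40 N, if the wrist force passes 120 N, or if a joint passes its speed limit or range.

## Working session

There is one attempt and no reset: what is moved stays moved. The work goes in short steps, Python scripts to look and compute and a tool call to move; the robot and the scene stay as the last step left them, time stands still between calls to the robot, and variables do not carry over. Pictures are saved under pics/ and viewed, at most 14 in all, crops included, and the job is handed in when it is done.

Besides the shell and the picture viewer there is one more tool, called after "Emit:" as name([rows], argument=value, ...), one row to a line, values as JSON. step_arm: Moves the arm, as the interface text tells. Its arguments: {"type":"object","properties":{"series":{"type":"array","items":{"type":"array"}},"squeeze":{"type":"number"}},"required":["series"]}

```bash
ls; mkdir -p pics
cat > h.py <<'E'
import numpy as np, cv2
from cell import env
from scipy.spatial.transform import Rotation as Rot
def save(cam,fn):
    im=env.read_camera(cam); cv2.imwrite('pics/'+fn,im[:,:,::-1]); return im
def ray(cam,uv):
    c=env.get_calibration(cam); K=np.array(c['intrinsics'],float); d=np.array(c['dist_coeffs'],float)
    p=cv2.undistortPoints(np.array([[uv]],float),K,d)[0,0]; r=np.array([p[0],p[1],1.])
    if 'mount' in c:
        s=env.sense(); M=np.array(c['mount']); Rt=Rot.from_quat(s['ee_rot']).as_matrix()
        return Rt@M[:3,3]+np.array(s['eef_pos']), Rt@M[:3,:3]@r
    R=np.array(c['R']); t=np.array(c['t']); return -R.T@t, R.T@r
def onz(cam,uv,z):
    o,d=ray(cam,uv); return (o+d*(z-o[2])/d[2])
def proj(cam,X):
    c=env.get_calibration(cam); K=np.array(c['intrinsics'],float); d=np.array(c['dist_coeffs'],float)
    R=np.array(c['R']); t=np.array(c['t'])
    return cv2.projectPoints(np.array(X,float).reshape(-1,3),cv2.Rodrigues(R)[0],t.reshape(3,1).astype(float),K,d)[0].reshape(-1,2)
E
python3 - <<'E'
from h import *
np.set_printoptions(precision=1,suppress=True)
save('top','top0.png');save('side','side0.png')
print(env.pinch_z, {k:v for k,v in env.sense().items() if k in('time','eef_pos','ee_rot','opening')})
for n,z in [('tray',0),('drive_mid',11),('live_mid',17),('short_blank',0),('tape_measure',0),('spanner',0),('screwdriver',0),('dark_blank',0)]:
  for c in('top','side'):
    for r in env.mark_of(c,n)[:2]:
      print(n,c,round(r['p'],2),np.array(r['point']),onz(c,r['point'][::-1],z))
E
```

```text
pics
18.700000000000003 {'time': 0.1, 'eef_pos': array([255.6, 569.8, 230.6]), 'ee_rot': array([ 0.2,  1. , -0. , -0. ]), 'opening': 0.9989118484658746}
tray top 0.7 [202.7 380.9] [464. -48.   0.]
tray side 0.7 [172.  274.7] [453.5 -32.5   0. ]
drive_mid top 0.87 [193.7 262.8] [476.4 238.4  11. ]
drive_mid side 0.47 [226.2 258. ] [479.5 233.5  11. ]
drive_mid side 0.24 [257.5 301.1] [363.7 342.1  11. ]
live_mid top 0.7 [196.9 199.9] [463.6 389.1  17. ]
live_mid side 0.9 [272.3 260.8] [456.8 402.2  17. ]
short_blank top 0.7 [196.6 235. ] [469.5 306.5   0. ]
short_blank top 0.39 [193.2 265.8] [479.9 231.8   0. ]
short_blank side 0.93 [251.5 253.9] [482.3 317.1  -0. ]
tape_measure top 0.64 [242.2 225. ] [357.8 325.9   0. ]
tape_measure side 0.63 [257.9 303. ] [359.  332.4  -0. ]
spanner top 0.63 [224.7 434.7] [ 413.7 -178.3    0. ]
spanner side 0.53 [150.6 289.1] [ 414.4 -157.7    0. ]
screwdriver top 0.64 [185.9 327.4] [501.9  82.3   0. ]
screwdriver side 0.55 [195.7 258.8] [491.3  89.    0. ]
dark_blank top 0.26 [184.4 331.4] [505.9  72.6   0. ]
dark_blank side 0.89 [336.3 252.8] [459.1 570.1   0. ]
dark_blank side 0.43 [150.6 292. ] [ 404.9 -158.2    0. ]
```

View pics/top0.png

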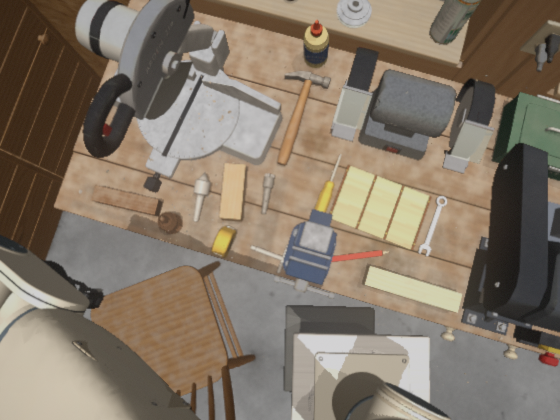

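View pics/side0.png

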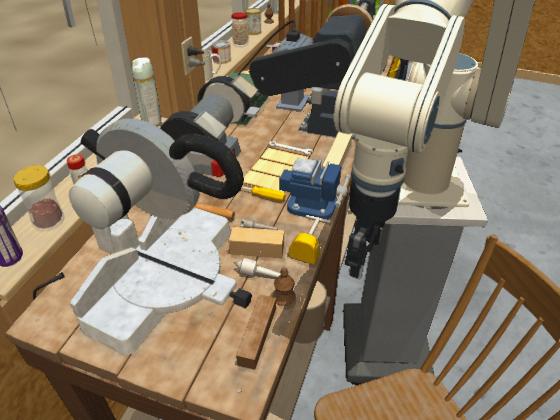

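```bash
python3 - <<'E'
import cv2
im=cv2.imread('pics/top0.png')[145:305,80:460]
cv2.imwrite('pics/c1.png',cv2.resize(im[:, 60:],(800,400),interpolation=cv2.INTER_CUBIC))
E
python3 - <<'E'
from h import *
np.set_printoptions(precision=1,suppress=True)
for c in ('top','side'):
    o,d=ray(c,(280,210)); print(c,o,d)
print(env.get_calibration('wrist'))
E
```

```text
top [ 276.6  179.5 1096.6] [ 0.1  0.  -1. ]
side [ 366.5 1149.7  827. ] [ 0.  -0.8 -0.6]
{'intrinsics': array([[293.3,   0. , 282.4],
       [  0. , 293.3, 208.7],
       [  0. ,   0. ,   1. ]]), 'dist_coeffs': array([0., 0., 0., 0., 0.]), 'mount': array([[  -0. ,   -1. ,   -0.3,   69.6],
       [   1. ,   -0. ,   -0. ,    0.4],
       [   0. ,   -0.3,    1. , -143.6],
       [   0. ,    0. ,    0. ,    1. ]])}
```

View pics/c1.png

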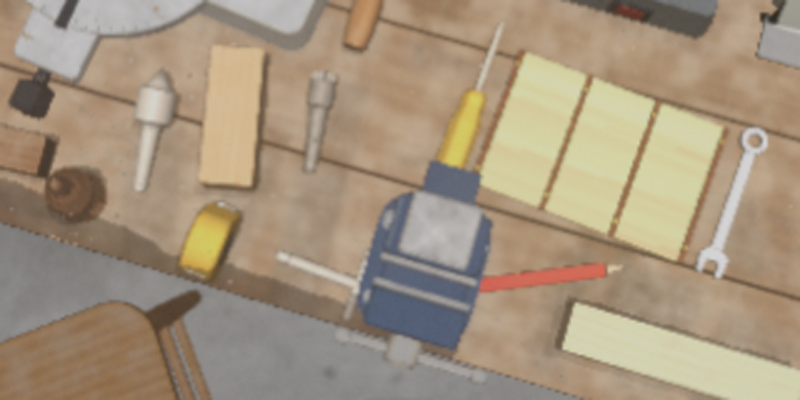

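Run:
```python
from h import *
np.set_printoptions(precision=1,suppress=True)
P=lambda u,v,z:onz('top',(140+u/2.5,145+v/2.5),z)
def line(n,a,b,z):
    a=P(*a,z);b=P(*b,z);d=a-b;print(n,a,b,'len',np.hypot(*d[:2]),'ang',np.degrees(np.arctan2(d[1],d[0])))
line('trayL',(521,52),(480,185),6);line('trayR',(725,125),(683,260),6);line('trayfar',(521,52),(725,125),6)
line('live',(163,70),(140,188),15);line('drive',(322,72),(310,170),10)
line('blankL',(213,45),(200,182),50);line('blankR',(265,48),(250,186),50)
line('tape',(232,206),(190,272),40);line('screw',(500,25),(455,165),10);line('span',(756,135),(712,265),5)
line('vise L/R',(375,210),(490,210),100);line('vise jaw',(430,165),(478,175),60)
```

```text
trayL [552.1  32.2   6. ] [420.1  70.7   6. ] len 137.42579413758853 ang -16.258932164525756
trayR [ 485.1 -166.3    6. ] [ 353.3 -123.7    6. ] len 138.5136455338725 ang -17.911220547183586
trayfar [552.1  32.2   6. ] [ 485.1 -166.3    6. ] len 209.5334154119457 ang 71.37268552520351
live [523.1 379.8  15. ] [407.2 395.8  15. ] len 116.96165891922921 ang -7.873869535905769
drive [526.  225.6  10. ] [429.7 234.   10. ] len 96.7231690111816 ang -4.986547093233483
blankL [540.3 327.3  50. ] [410.1 333.3  50. ] len 130.32610554394532 ang -2.6435618465148005
blankR [538.6 278.2  50. ] [407.6 286.9  50. ] len 131.20974698819444 ang -3.7921715998947723
tape [389.7 303.9  40. ] [327.4 340.2  40. ] len 72.1056345446721 ang -30.194803394959862
screw [577.6  53.4  10. ] [438.3  95.3  10. ] len 145.44250438131013 ang -16.731848033058625
span [ 476.3 -196.8    5. ] [ 349.4 -151.8    5. ] len 134.72433770537782 ang -19.51403718197034
vise L/R [383.3 171.5 100. ] [386.   71.1 100. ] len 100.45247034995667 ang 91.56228540224237
vise jaw [430.2 122.   60. ] [422.2  78.   60. ] len 44.680312977256335 ang 79.63729999615055
```

Emit:
step_arm([
  [[0,0,-40],[0,0,0],1],
  [[0,0,-40],[0,0,0],1],
])

```text
time: 1.15
eef_pos: [255.7, 569.9, 311.8]
ee_rot: [0.209, 0.978, -0.001, -0.0]
wrist_force: [-0.8, 0.3, 1.0]
opening: 1.001
finger_force: 0.0
```

Emit:
step_arm([
  [[-50,-26,5],[0,0,0],1],
  [[-50,-26,5],[0,0,0],1],
  [[-50,-26,5],[0,0,0],1],
  [[-50,-26,5],[0,0,0],1],
  [[-50,-26,5],[0,0,0],1],
])

```text
time: 1.78
eef_pos: [431.6, 347.8, 286.4]
ee_rot: [0.209, 0.978, 0.0, 0.0]
wrist_force: [0.5, 1.1, -0.2]
opening: 1.0
finger_force: 0.0
```

Emit:
step_arm([
  [[-50,-26,5],[0,0,0],1],
  [[0,0,0],[0,0,-9.5],1],
  [[0,0,0],[0,0,-9.5],1],
  [[0,0,0],[0,0,0],1],
])

```text
time: 2.28
eef_pos: [465.8, 304.9, 281.4]
ee_rot: [0.046, 0.999, 0.0, 0.0]
wrist_force: [-0.8, 0.6, 0.8]
opening: 1.002
finger_force: 0.0
```

```bash
cat >> h.py <<'E'
def plan(x,y,z,az,ptr=True):
    """az: target azimuth (deg) of tool x; shift in tool axes AFTER turning in place"""
    s=env.sense(); R0=Rot.from_quat(s['ee_rot']); p=np.array(s['eef_pos'])
    a=np.radians(az); X=np.array([np.cos(a),np.sin(a),0]); Z=np.array([0,0,-1.]); Rt=Rot.from_matrix(np.column_stack([X,np.cross(Z,X),Z]))
    w=(R0.inv()*Rt).as_rotvec(degrees=True); d=np.array([x,y,z])-p
    print('turn',w.round(1),'then shift',Rt.inv().apply(d).round(1),'| shift w/o turn',R0.inv().apply(d).round(1))
E
python3 - <<'E'
from h import *
np.set_printoptions(precision=1,suppress=True)
s=env.sense();print(s['eef_pos'],s['ee_rot'])
save('wrist','w1.png')
for n,z in [('tray',0),('drive_mid',11),('live_mid',17),('short_blank',0),('tape_measure',0)]:
    for r in env.mark_of('wrist',n)[:2]:
      print(n,round(r['p'],2),np.array(r['point']),onz('wrist',r['point'][::-1],z))
E
```

```text
[465.8 304.9 281.4] [0. 1. 0. 0.]
drive_mid 0.94 [188.2 234.5] [480.7 234.   11. ]
live_mid 0.97 [164.4 347.5] [460.6 396.   17. ]
short_blank 0.78 [178.7 285.5] [475.8 308.4   0. ]
tape_measure 0.86 [ 97.6 292.6] [365.7 327.8   0. ]
```

View pics/w1.png

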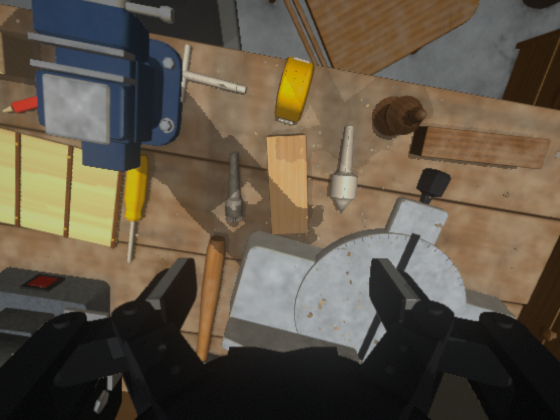

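Run:
```python
from h import *
np.set_printoptions(precision=1,suppress=True)
P=lambda u,v,z:onz('wrist',(u,v),z)
def line(n,a,b,z,z2=None):
    a=P(*a,z);b=P(*b,z if z2 is None else z2);d=a-b;print(n,a,b,'mid',(a+b)[:2]/2,'len',np.hypot(*d[:2]),'ang',np.degrees(np.arctan2(d[1],d[0])))
line('live',(341,210),(349,127),28,6);line('drive',(233,224),(235,153),16,6)
line('liveL/R',(330,187),(357,187),20);line('driveL/R',(225,205),(242,205),14)
line('blankL',(271,236),(266,137),50);line('blankR',(310,233),(304,135),50)
line('tapelong',(299,121),(304,60),60)
for n,u,v in [('tab',389,203),('tabR',420,200),('knob',420,190),('base corner',240,232),('base',320,252)]: print(n,P(u,v,0),P(u,v,60))
for X in [(378,152),(388,205)]: pass
```

```text
live [522.3 382.7  28. ] [411.  401.7   6. ] mid [466.6 392.2] len 112.88685486549926 ang -9.713458180106016
drive [533.1 225.3  16. ] [431.6 240.7   6. ] mid [482.4 233. ] len 102.63744342806874 ang -8.647799538794647
liveL/R [489.5 369.9  20. ] [493.  407.7  20. ] mid [491.3 388.8] len 37.99587712709966 ang -95.25408439562959
driveL/R [503.7 217.4  14. ] [506. 242.  14.] mid [504.8 229.7] len 24.725274058602288 ang -95.23810388414941
blankL [543.8 281.9  50. ] [412.  289.2  50. ] mid [477.9 285.5] len 131.98187051918862 ang -3.175977969893325
blankR [544.3 335.4  50. ] [413.9 336.4  50. ] mid [479.1 335.9] len 130.36698253837935 ang -0.4408872759243344
tapelong [396.7 330.9  60. ] [331.7 341.5  60. ] mid [364.2 336.2] len 65.88388486275683 ang -9.20873225737436
tab [526.8 459.7   0. ] [508.3 438.8  60. ]
tabR [526.3 505.7   0. ] [507.9 478.3  60. ]
knob [510.9 505.1   0. ] [494.7 477.7  60. ]
base corner [552.5 230.9   0. ] [530.4 242.2  60. ]
base [597.4 352.2   0. ] [569.  346.4  60. ]
```

Run:
```python
from h import *
np.set_printoptions(precision=1,suppress=True)
a=cv2.imread('pics/top0.png')[140:190,140:300]; b=cv2.imread('pics/w1.png')[110:270,200:460]
cv2.imwrite('pics/c2.png',np.vstack([cv2.resize(a,(720,225),interpolation=cv2.INTER_CUBIC),cv2.resize(b,(585,360),interpolation=cv2.INTER_CUBIC,).__class__(0) if 0 else np.pad(cv2.resize(b,(585,360),interpolation=cv2.INTER_CUBIC),((0,0),(0,135),(0,0)))]))
```

```text
(no output)
```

View pics/c2.png

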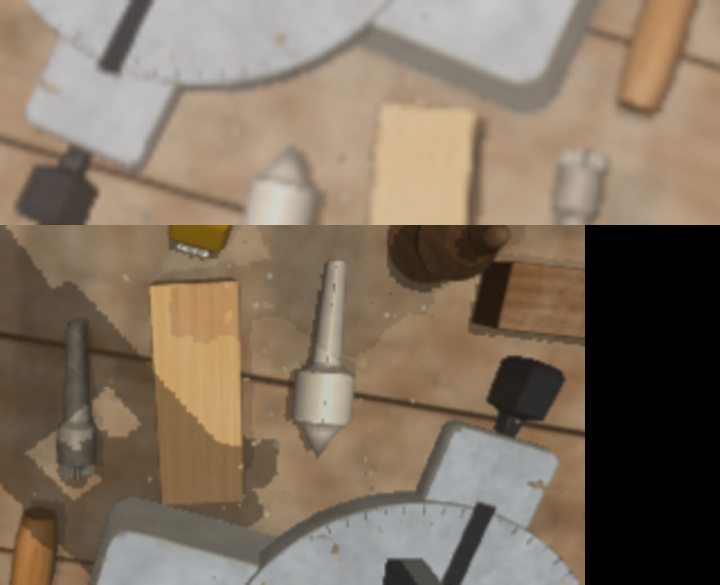

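Run:
```python
from h import *
np.set_printoptions(precision=1,suppress=True)
for n,t,w in [('top corner',(255.6,158.9),(255.6,247.8)),('bottom',(261,163.8),(257.8,232)),('tab nearcorner',(140+140/4.5,140+165/4.5),(200+545/2.25,110+235/2.25)),('tab other',(140+140/4.5,140+165/4.5),(200+455/2.25,110+198/2.25)),('knob',(140+75/4.5,140+190/4.5),(200+525/2.25,110+160/2.25))]:
    for z in (0,20,40,60,80,100): print(n,z,onz('top',t,z)[:2],onz('wrist',w,z)[:2])
```

```text
top corner 0 [565.1 259.8] [581.  251.8]
top corner 20 [559.8 258.3] [572.3 254.6]
top corner 40 [554.6 256.8] [563.6 257.4]
top corner 60 [549.3 255.4] [554.9 260.2]
top corner 80 [544.  253.9] [546.2 263. ]
top corner 100 [538.8 252.4] [537.5 265.8]
bottom 0 [553. 246.] [555.  258.3]
bottom 20 [548.  244.8] [547.5 260.8]
bottom 40 [542.9 243.6] [540.  263.3]
bottom 60 [537.9 242.4] [532.6 265.8]
bottom 80 [532.8 241.2] [525.1 268.3]
bottom 100 [527.8 240. ] [517.6 270.8]
tab nearcorner 0 [515.2 466.6] [552.2 540.1]
tab nearcorner 20 [510.9 461.3] [544.9 529.3]
tab nearcorner 40 [506.5 456.1] [537.5 518.5]
tab nearcorner 60 [502.2 450.9] [530.2 507.7]
tab nearcorner 80 [497.8 445.6] [522.8 497. ]
tab nearcorner 100 [493.5 440.4] [515.5 486.2]
tab other 0 [515.2 466.6] [520.8 479.3]
tab other 20 [510.9 461.3] [514.9 471.3]
tab other 40 [506.5 456.1] [509.1 463.4]
tab other 60 [502.2 450.9] [503.2 455.5]
tab other 80 [497.8 445.6] [497.3 447.6]
tab other 100 [493.5 440.4] [491.5 439.7]
knob 0 [500.4 501.6] [499.2 524. ]
knob 20 [496.3 495.8] [494.4 513.9]
knob 40 [492.3 489.9] [489.5 503.9]
knob 60 [488.2 484. ] [484.7 493.9]
knob 80 [484.1 478.1] [479.8 483.9]
knob 100 [480.  472.3] [475.  473.9]
```

Run:
```python
from h import *
plan(487,389,130,170.5)
```

```text
turn [-0.   0.   4.3] then shift [ -7.3  86.2 151.3] | shift w/o turn [-13.7  85.4 151.3]
```

Emit:
step_arm([
  [[0,0,0],[0,0,4.3],0.75],
  [[-3,43,30],[0,0,0],0.75],
  [[-4,43,30],[0,0,0],0.75],
  [[0,0,45],[0,0,0],0.75],
  [[0,0,45],[0,0,0],0.75],
])

```text
time: 3.2
eef_pos: [486.6, 389.6, 130.0]
ee_rot: [0.082, 0.997, 0.0, 0.0]
wrist_force: [0.0, -0.1, -0.3]
opening: 0.754
finger_force: 0.0
```

Emit:
step_arm([
  [[0,0,0],[0,0,0],0.75],
])

```text
time: 3.32
eef_pos: [484.4, 387.3, 127.9]
ee_rot: [0.083, 0.997, -0.003, -0.003]
wrist_force: [-0.3, 0.4, -0.1]
opening: 0.747
finger_force: 0.0
```

Run:
```python
from h import *
np.set_printoptions(precision=1,suppress=True)
s=env.sense();print(s['eef_pos'])
save('wrist','w2.png')
for r in env.mark_of('wrist','live_mid')[:2]: print(round(r['p'],2),np.array(r['point']),onz('wrist',r['point'][::-1],17))
```

```text
[484.4 387.3 127.9]
0.55 [184.3 290.4] [472.5 398.6  17. ]
```

View pics/w2.png

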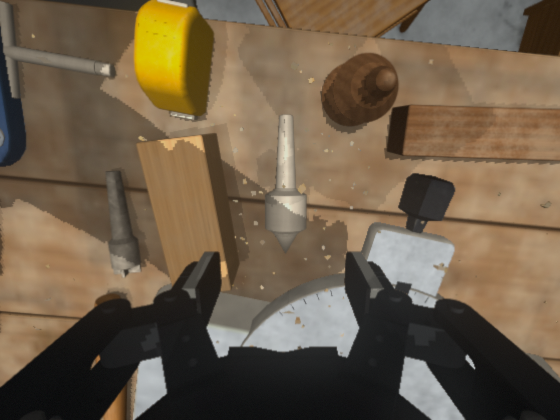

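Emit:
step_arm([
  [[-6,3,30],[0,0,0],0.72],
  [[0,0,40],[0,0,0],0.72],
  [[0,0,35],[0,0,0],0.72],
  [[0,0,22],[0,0,0],0.72],
  [[0,0,0],[0,0,0],0.72],
])

```text
time: 4.05
eef_pos: [493.3, 390.8, 4.4]
ee_rot: [0.083, 0.997, -0.0, -0.0]
wrist_force: [-0.1, -0.2, -0.2]
opening: 0.72
finger_force: 0.0
```

Emit:
step_arm([
  [[0,0,0],[0,0,0],0],
  [[0,0,0],[0,0,0],0],
  [[0,0,0],[0,0,0],0],
  [[0,0,0],[0,0,0],0],
], squeeze=50)

```text
time: 4.55
eef_pos: [494.5, 391.4, 5.9]
ee_rot: [0.083, 0.997, 0.001, 0.001]
wrist_force: [1.5, -1.8, 6.9]
opening: 0.423
finger_force: 49.2
```

Emit:
step_arm([
  [[0,0,-25],[0,0,0],0],
  [[0,0,-50],[0,0,0],0],
  [[0,0,-50],[0,0,0],0],
  [[0,0,-50],[0,0,0],0],
  [[0,0,0],[0,0,8],0],
])

```text
time: 5.18
eef_pos: [495.1, 392.4, 184.2]
ee_rot: [0.153, 0.988, 0.003, 0.003]
wrist_force: [-0.1, 0.3, -3.9]
opening: 0.419
finger_force: 50.2
```

Run:
```python
from h import *
s=env.sense();print(s['eef_pos'],s['opening'],s['finger_force'])
plan(493,60,180,162.5)
```

```text
[495.08481863 392.41000701 184.18329113] 0.41913948018289027 50.185493838071125
turn [ 0.4  0.3 -0.1] then shift [ -98.  -317.7    4.2] | shift w/o turn [ -98.7 -317.4    2.5]
```

Emit:
step_arm([
  [[-16,-53,0],[0,0,0],0],
  [[-16,-53,0],[0,0,0],0],
  [[-16,-53,0],[0,0,0],0],
  [[-16,-53,0],[0,0,0],0],
  [[-16,-53,0],[0,0,0],0],
])

```text
time: 5.8
eef_pos: [489.3, 112.3, 179.3]
ee_rot: [0.152, 0.988, 0.0, -0.0]
wrist_force: [0.2, -0.9, -3.4]
opening: 0.415
finger_force: 49.8
```

Emit:
step_arm([
  [[-16,-53,0],[0,0,0],0],
  [[0,0,0],[0,0,0],0],
  [[0,0,0],[0,0,0],0],
])

```text
time: 6.18
eef_pos: [489.1, 58.6, 179.4]
ee_rot: [0.152, 0.988, 0.0, -0.0]
wrist_force: [-0.3, 0.2, -3.4]
opening: 0.414
finger_force: 50.1
```

Run:
```python
from h import *
np.set_printoptions(precision=1,suppress=True)
for i in range(2):
  s=env.sense();print(s['eef_pos'],s['ee_rot'])
  save('wrist','w3.png')
```

```text
[489.1  58.6 179.4] [ 0.2  1.   0.  -0. ]
[489.2  59.2 179.3] [ 0.2  1.   0.  -0. ]
```

View pics/w3.png

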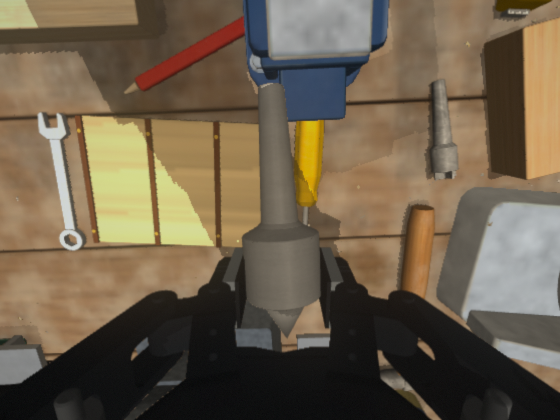

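Run:
```python
from h import *
np.set_printoptions(precision=1,suppress=True)
P=lambda u,v,z:onz('wrist',(u,v),z)
S=[]
for a,b,y in [((81,117),(95,242),-105),((148,120),(158,245),-35),((217,123),(221,247),35)]:
    A=P(*a,9);B=P(*b,9); S+= [(A,(-70,y)),(B,(70,y))]
W=np.array([s[0][:2] for s in S]);T=np.array([s[1] for s in S],float)
M,_=cv2.estimateAffinePartial2D(T,W); print(M,np.hypot(M[0,0],M[1,0]),np.degrees(np.arctan2(M[1,0],M[0,0])))
mu=W-T.mean(0)*0
c=M[:,2];th=np.arctan2(M[1,0],M[0,0]);print('resid',W-(T@M[:,:2].T+c))
# rigid
Tm=T-T.mean(0);Wm=W-W.mean(0);U,_,V=np.linalg.svd(Tm.T@Wm);R=V.T@U.T;c=W.mean(0)-R@T.mean(0);print('rigid c',c,np.degrees(np.arctan2(R[1,0],R[0,0])))
for r in env.mark_of('wrist','drive_mid')[:1]: print(r['p'],onz('wrist',r['point'][::-1],11))
a,b=P(445,176,16),P(437,81,6);print('drive',a,b,(a+b)/2,np.degrees(np.arctan2(*(a-b)[1::-1])))
print(P(430,160,14),P(457,159,14))
g=lambda x,y:R@[x,y]+c
for n,q in [('live grip (22,66)',(22,66)),('drive grip(22,-70)',(22,-70)),('blank',(0,-1))]: print(n,g(*q))
x,y=g(22,66);plan(x,y,60,np.degrees(th)+180)
```

```text
[[  0.9   0.3 457.2]
 [ -0.3   0.9 -41.5]] 0.9919130280970562 -20.62216834696732
resid [[ 1.5  0.8]
 [-0.7 -1.6]
 [-0.1 -0.6]
 [-0.   0.8]
 [-0.8  0.6]
 [-0.3  4.3]]
rigid c [457.  -40.4] -20.153701922715214
0.86 [481.6 232.8  11. ]
drive [526.2 227.7  16. ] [431.6 239.    6. ] [478.9 233.4  11. ] -6.824704201414712
[505.3 216.3  14. ] [512.7 243.2  14. ]
live grip (22,66) [500.4  14. ]
drive grip(22,-70) [ 453.5 -113.7]
blank [456.6 -41.3]
turn [ 0.  -0.   3.2] then shift [-26.5 -38.8 119.3] | shift w/o turn [-24.3 -40.3 119.3]
```

Run:
```python
import cv2
im=cv2.imread('pics/w3.png')[100:260,60:260]
cv2.imwrite('pics/c3.png',cv2.resize(im,(750,600),interpolation=cv2.INTER_CUBIC))
```

```text
(no output)
```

View pics/c3.png

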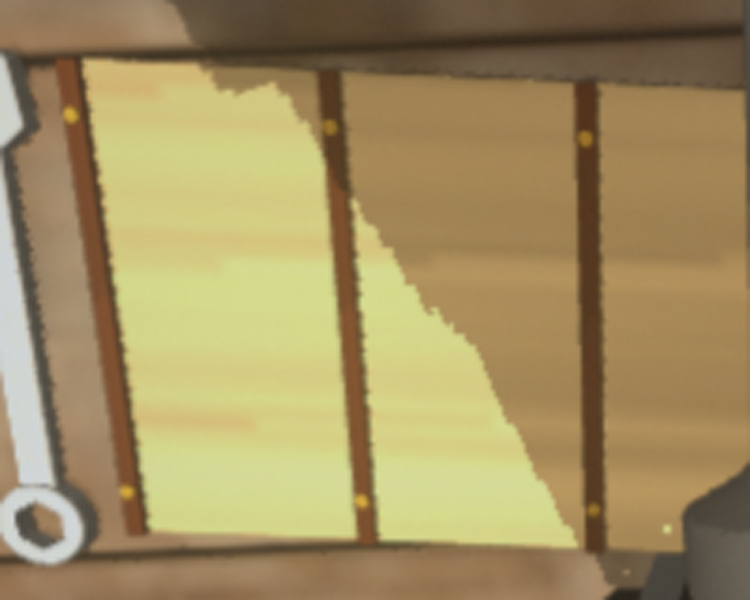

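Run:
```python
from h import *
np.set_printoptions(precision=1,suppress=True)
q=lambda u,v:onz('wrist',(60+u/3.75,100+v/3.75),9)[:2]
W=[];T=[]
for a,b,y in [((67,60),(138,533),-105),((330,71),(367,542),-35),((587,82),(594,550),35)]:
    W+=[q(*a),q(*b)];T+=[(-70,y),(70,y)]
# top-camera corners
def fit(W,T):
    W=np.array(W);T=np.array(T,float);U,s,V=np.linalg.svd((T-T.mean(0)).T@(W-W.mean(0)));R=V.T@U.T;c=W.mean(0)-R@T.mean(0)
    print('c',c,np.degrees(np.arctan2(R[1,0],R[0,0])),'len',[np.linalg.norm(W[i]-W[i+1]) for i in range(0,len(W)-1)]);print(W-(T@R.T+c));return R,c
R,c=fit(W,T)
P=lambda u,v,z=7.5:onz('top',(140+u/2.5,145+v/2.5),z)[:2]
fit([P(521,52),P(480,185),P(725,125),P(683,260)],[(70,108),(-70,108),(70,-108),(-70,-108)])
```

```text
c [456.  -40.7] -19.882955410527906 len [np.float64(138.46179318470644), np.float64(155.67238681676773), np.float64(138.908078920811), np.float64(155.96987149379825), np.float64(138.86933611279048)]
[[ 0.8 -0.6]
 [-0.5  0.3]
 [ 0.7  0.2]
 [-0.5  0. ]
 [ 0.4  0.1]
 [-0.9 -0.1]]
c [452.4 -46.5] -18.27918933255747 len [np.float64(137.23677713542128), np.float64(245.44683078809288), np.float64(138.32313228850703)]
[[-1.1 -1.7]
 [ 0.1 -7.2]
 [-0.2  5.1]
 [ 1.1  3.8]]
```

Run:
```python
from h import *
plan(499,14,40,156.5)
```

```text
turn [ 0.  -0.   6.1] then shift [-27.2 -38.  139.3] | shift w/o turn [-23.  -40.7 139.3]
```

Emit:
step_arm([
  [[0,0,0],[0,0,6.1],0],
  [[-27,-38,20],[0,0,0],0],
  [[0,0,60],[0,0,0],0],
  [[0,0,40],[0,0,0],0],
  [[0,0,0],[0,0,0],0],
])

```text
time: 6.95
eef_pos: [496.5, 13.9, 56.8]
ee_rot: [0.203, 0.979, -0.001, -0.003]
wrist_force: [-0.6, -0.1, -3.7]
opening: 0.414
finger_force: 50.3
```

Emit:
step_arm([
  [[0,0,30],[0,0,0],0],
  [[0,0,12],[0,0,0],0],
  [[0,0,6],[0,0,0],0],
  [[0,0,0],[0,0,0],0],
])

```text
time: 7.45
eef_pos: [499.8, 13.1, 12.5]
ee_rot: [0.204, 0.979, 0.0, 0.001]
wrist_force: [0.1, 1.2, 1.9]
opening: 0.413
finger_force: 50.6
```

Emit:
step_arm([
  [[0,0,0],[0,0,0],0.5],
  [[0,0,0],[0,0,0],0.56],
  [[0,0,0],[0,0,0],0.56],
])

```text
time: 7.82
eef_pos: [499.0, 12.9, 11.6]
ee_rot: [0.204, 0.979, 0.0, 0.0]
wrist_force: [0.5, 0.3, -0.9]
opening: 0.558
finger_force: 0.0
```

Emit:
step_arm([
  [[0,0,-20],[0,0,0],0.56],
  [[0,0,-40],[0,0,0],0.56],
  [[0,0,-50],[0,0,0],0.56],
  [[0,0,-60],[0,0,0],0.56],
  [[0,0,0],[0,0,0],0.56],
])

```text
time: 8.45
eef_pos: [501.8, 12.9, 185.9]
ee_rot: [0.204, 0.979, 0.001, 0.005]
wrist_force: [0.7, 0.3, -0.1]
opening: 0.56
finger_force: 0.0
```

Run:
```python
from h import *
s=env.sense();print(s['eef_pos'],s['wrist_force'])
save('wrist','w4.png')
for r in env.mark_of('wrist','live_mid')[:1]: print(r['p'],onz('wrist',r['point'][::-1],23))
plan(508,230,180,173)
```

```text
[501.8417188   12.93581116 185.91184435] [ 0.70422997  0.33493047 -0.13252153]
0.58 [469.59915451  24.51811595  23.        ]
turn [  0.    0.1 -16.6] then shift [ 17.4 216.6   1.9] | shift w/o turn [ 78.4 202.6   1.9]
```

View pics/w4.png

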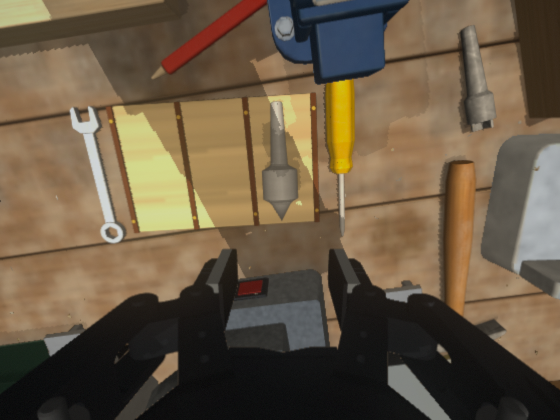

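```bash
cat >> h.py <<'E'
def fit(W,T):
    W=np.array(W);T=np.array(T,float);U,s,V=np.linalg.svd((T-T.mean(0)).T@(W-W.mean(0)));R=V.T@U.T;c=W.mean(0)-R@T.mean(0)
    print('tray',c,np.degrees(np.arctan2(R[1,0],R[0,0])),'res',np.abs(W-(T@R.T+c)).max());return R,c
E
python3 - <<'E'
from h import *
np.set_printoptions(precision=1,suppress=True)
q=lambda u,v,z=9:onz('wrist',(u,v),z)[:2]
W=[];T=[]
for a,b,y in [((109,106),(134,231),-105),((178,102),(196,228),-35),((246,98),(256,223),35),((312,94),(316,220),105)]:
    W+=[q(*a),q(*b)];T+=[(-70,y),(70,y)]
R,c=fit(W,T)
a,b=q(282,218,34),q(277,103,12); print('live in tray',R.T@((a+b)/2-c),R.T@(a-c),R.T@(b-c))
a,b=q(483,129,16),q(469,27,6);print('drive',a,b,(a+b)/2,np.degrees(np.arctan2(*(a-b)[::-1])))
E
```

```text
tray [450.1 -40.5] -20.334231107219583 res 3.6202634587780267
live in tray [-3.4 66.2] [53.9 65.4] [-60.8  66.9]
drive [523.3 224.7] [427.3 239. ] [475.3 231.9] -8.463791296599977
```

Emit:
step_arm([
  [[0,50,0],[0,0,-8.3],0.56],
  [[0,50,0],[0,0,-8.3],0.56],
  [[9,50,0],[0,0,0],0.56],
  [[8,55,0],[0,0,0],0.56],
  [[0,0,0],[0,0,0],0.56],
])

```text
time: 9.18
eef_pos: [526.5, 216.2, 179.1]
ee_rot: [0.059, 0.998, -0.0, -0.002]
wrist_force: [-0.7, 0.2, -0.1]
opening: 0.561
finger_force: 0.0
```

Run:
```python
from h import *
plan(505,230,120,173)
```

```text
turn [-0.1 -0.2  0.3] then shift [23.  11.1 59.1] | shift w/o turn [22.8 11.3 59.2]
```

Emit:
step_arm([
  [[23,11,30],[0,0,0],0.5],
  [[0,0,30],[0,0,0],0.5],
  [[0,0,0],[0,0,0],0.5],
])

```text
time: 9.55
eef_pos: [503.7, 225.3, 118.1]
ee_rot: [0.061, 0.998, -0.002, -0.003]
wrist_force: [0.5, 0.3, 1.0]
opening: 0.5
finger_force: 0.0
```

Run:
```python
from h import *
for i in range(2): s=env.sense();print(s['eef_pos'],s['ee_rot']);save('wrist','w5.png')
```

```text
[503.69024995 225.32765186 118.1191142 ] [ 0.06089904  0.99813677 -0.00174856 -0.00335268]
[505.19023376 225.83650977 119.75267685] [ 0.06104431  0.99813273 -0.00102149 -0.00189807]
```

View pics/w5.png

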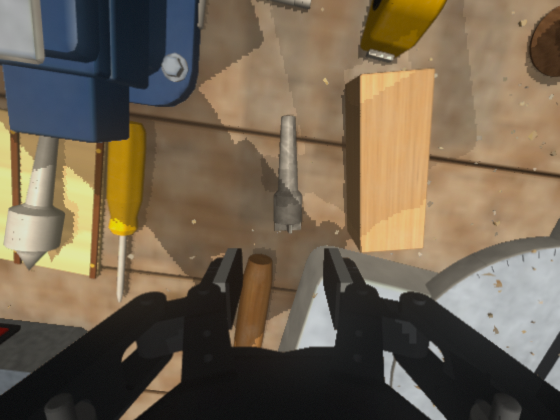

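Run:
```python
from h import *
np.set_printoptions(precision=1,suppress=True)
import time
s=env.sense();p=s['eef_pos'];R=Rot.from_quat(s['ee_rot']);print(p)
for w in [(288,231,16),(288,116,6),(288,210,14),(274,210,14),(302,210,14),(258,256,25),(325,252,70),(325,252,30)]:
  X=onz('wrist',w[:2],w[2]);print(X,R.inv().apply(X-p))
```

```text
[506.2 226.2 120.9]
[531.2 227.8  16. ] [-24.7   4.6 104.9]
[432.6 239.5   6. ] [ 74.5   4.3 115. ]
[512.1 230.   14. ] [ -5.5   4.6 106.9]
[510.6 217.6  14. ] [ -5.5  -7.9 106.9]
[513.6 242.4  14. ] [ -5.5  17.1 106.9]
[548.1 198.6  25. ] [-45.1 -22.2  95.9]
[530.1 253.9  70. ] [-20.4  30.4  50.8]
[549.2 257.8  30. ] [-38.9  36.7  90.8]
```

Emit:
step_arm([
  [[6,4.5,30],[0,0,0],0.5],
  [[0,0,40],[0,0,0],0.5],
  [[0,0,30],[0,0,0],0.5],
  [[0,0,18],[0,0,0],0.5],
  [[0,0,0],[0,0,0],0.5],
])

```text
time: 10.28
eef_pos: [501.2, 232.0, 3.2]
ee_rot: [0.061, 0.998, -0.0, -0.0]
wrist_force: [-0.1, 0.4, 0.3]
opening: 0.501
finger_force: 0.0
```

Emit:
step_arm([
  [[0,0,0],[0,0,0],0],
  [[0,0,0],[0,0,0],0],
  [[0,0,0],[0,0,0],0],
], squeeze=50)

```text
time: 10.65
eef_pos: [501.8, 232.5, 4.5]
ee_rot: [0.061, 0.998, 0.0, 0.001]
wrist_force: [0.0, -1.3, 7.1]
opening: 0.269
finger_force: 49.1
```

Emit:
step_arm([
  [[0,0,-15],[0,0,0],0],
  [[0,0,-25],[0,0,0],0],
  [[0,0,-50],[0,0,0],0],
  [[0,0,-50],[0,0,0],0],
  [[0,0,-40],[0,0,0],0],
])

```text
time: 11.28
eef_pos: [500.9, 232.3, 186.2]
ee_rot: [0.061, 0.998, 0.0, 0.001]
wrist_force: [1.0, -0.1, -2.1]
opening: 0.266
finger_force: 49.6
```

Run:
```python
from h import *
plan(490,-20,185,160);plan(449,-113,185,160)
```

```text
turn [ 0.1  0.1 13. ] then shift [ -76.  -240.8    1.2] | shift w/o turn [ -19.8 -251.7    1. ]
turn [ 0.1  0.1 13. ] then shift [ -69.3 -342.2    1.2] | shift w/o turn [   9.7 -349.     0.8]
```

Emit:
step_arm([
  [[0,0,0],[0,0,6.5],0],
  [[0,0,0],[0,0,6.5],0],
  [[-18,-55,0],[0,0,0],0],
  [[-18,-55,0],[0,0,0],0],
  [[-18,-55,0],[0,0,0],0],
])

```text
time: 11.9
eef_pos: [494.7, 57.3, 184.0]
ee_rot: [0.173, 0.985, 0.0, 0.0]
wrist_force: [0.7, -0.9, -1.7]
opening: 0.264
finger_force: 49.7
```

Emit:
step_arm([
  [[-15,-59,0],[0,0,0],0],
  [[0,-58,0],[0,0,0],0],
  [[0,-30,0],[0,0,0],0],
  [[0,0,0],[0,0,0],0],
  [[0,0,0],[0,0,0],0],
])

```text
time: 12.52
eef_pos: [459.4, -84.2, 183.8]
ee_rot: [0.174, 0.985, 0.0, 0.0]
wrist_force: [1.0, 0.3, -2.3]
opening: 0.266
finger_force: 49.8
```

Run:
```python
from h import *
for i in range(3): s=env.sense();print(s['eef_pos'],s['ee_rot'].round(4));save('wrist','w6.png')
```

```text
[459.3817874  -84.23146046 183.79953583] [1.735e-01 9.848e-01 1.000e-04 3.000e-04]
[459.51525798 -83.90453061 183.67649692] [1.731e-01 9.849e-01 1.000e-04 2.000e-04]
[459.59095235 -83.73550723 183.56958906] [1.728e-01 9.850e-01 1.000e-04 2.000e-04]
```

View pics/w6.png

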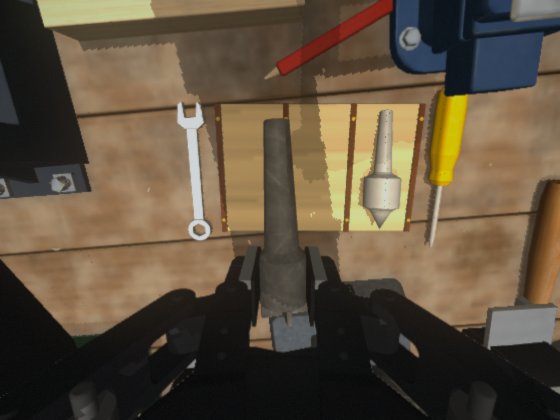

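Run:
```python
from h import *
np.set_printoptions(precision=1,suppress=True)
q=lambda u,v,z=9:onz('wrist',(u,v),z)[:2]
W=[];T=[]
for a,b,y in [((218,105),(224,231),-105),((353,104),(348,231),35),((421,104),(409.5,231),105)]:
    W+=[q(*a),q(*b)];T+=[(-70,y),(70,y)]
R,c=fit(W,T)
a,b=q(380,229,34),q(386,111,12); print('live in tray',R.T@((a+b)/2-c),R.T@(a-c),R.T@(b-c))
x,y=R@[19,-70]+c; print(x,y); plan(x,y,9,157+0)
print(R@[0,-3]+c)
# spanner/ tray: gap
print('spanner',R.T@(q(190,112,4)-c),R.T@(q(200,231,4)-c))
```

```text
tray [456.1 -41. ] -19.426192934640866 res 2.4675159070975496
live in tray [-2.1 65.8] [57.7 64.4] [-62.   67.2]
450.75901825712447 -113.36525181548987
turn [0.  0.  3.1] then shift [ -3.5 -30.8 174.5] | shift w/o turn [ -1.8 -30.9 174.5]
[455.1 -43.9]
spanner [ -63.  -134.9] [  69.7 -136.1]
```

Emit:
step_arm([
  [[0,0,0],[0,0,3],0],
  [[-3.5,-31,20],[0,0,0],0],
  [[0,0,55],[0,0,0],0],
  [[0,0,50],[0,0,0],0],
  [[0,0,30],[0,0,0],0],
])

```text
time: 13.3
eef_pos: [449.8, -113.5, 26.2]
ee_rot: [0.198, 0.98, 0.0, -0.001]
wrist_force: [-0.6, -0.2, -1.9]
opening: 0.271
finger_force: 49.8
```

Emit:
step_arm([
  [[0,0,13],[0,0,0],0],
  [[0,0,6],[0,0,0],0],
  [[0,0,0],[0,0,0],0],
])

```text
time: 13.68
eef_pos: [451.0, -114.3, 10.2]
ee_rot: [0.199, 0.98, -0.0, 0.0]
wrist_force: [0.3, -0.4, -1.7]
opening: 0.268
finger_force: 49.0
```

Emit:
step_arm([
  [[0,0,0],[0,0,0],0.35],
  [[0,0,0],[0,0,0],0.45],
  [[0,0,0],[0,0,0],0.45],
  [[0,0,-20],[0,0,0],0.45],
  [[0,0,-40],[0,0,0],0.45],
])

```text
time: 14.3
eef_pos: [449.3, -114.2, 69.0]
ee_rot: [0.199, 0.98, 0.0, -0.002]
wrist_force: [-0.2, -0.3, 1.3]
opening: 0.447
finger_force: 0.0
```

Emit:
step_arm([
  [[0,0,-55],[0,0,0],0.8],
  [[0,0,-60],[0,0,0],0.8],
  [[0,0,0],[0,0,0],0.8],
  [[0,0,0],[0,0,0],0.8],
])

```text
time: 14.8
eef_pos: [450.0, -114.4, 184.3]
ee_rot: [0.199, 0.98, -0.0, 0.0]
wrist_force: [0.1, 0.4, 0.8]
opening: 0.799
finger_force: 0.0
```

Run:
```python
from h import *
for i in range(2): s=env.sense();print(s['eef_pos'],s['ee_rot'].round(4));save('wrist','w7.png')
for n,z in (('drive_mid',17),('live_mid',23)):
  for r in env.mark_of('wrist',n)[:1]: print(n,r,onz('wrist',r['point'][::-1],z))
plan(480,311,180,178)
```

```text
[ 450.04586998 -114.43352545  184.3411552 ] [ 1.991e-01  9.800e-01 -0.000e+00  1.000e-04]
[ 449.51962471 -114.29029394  183.53053932] [ 1.991e-01  9.800e-01  1.000e-04 -8.000e-04]
drive_mid {'point': [172.9, 283.3], 'p': 0.57} [ 432.82802956 -106.01190083   17.        ]
live_mid {'point': [162.4, 414.3], 'p': 0.77} [474.74714313  22.68972745  23.        ]
turn [  0.   -0.2 -21. ] then shift [-15.7 426.1   2.9] | shift w/o turn [137.8 403.5   3.2]
```

View pics/w7.png

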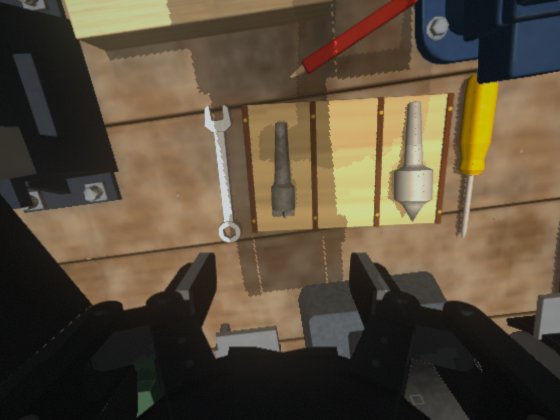

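Emit:
step_arm([
  [[0,0,0],[0,0,-10.5],0.8],
  [[0,0,0],[0,0,-10.5],0.8],
  [[-20,55,0],[0,0,0],0.8],
  [[-20,55,0],[0,0,0],0.8],
  [[0,60,0],[0,0,0],0.8],
])

```text
time: 15.62
eef_pos: [497.2, 55.5, 183.3]
ee_rot: [0.018, 1.0, -0.0, -0.0]
wrist_force: [1.0, -0.2, -0.1]
opening: 0.801
finger_force: 0.0
```

Emit:
step_arm([
  [[0,60,0],[0,0,0],0.9],
  [[0,60,0],[0,0,0],0.9],
  [[12,60,0],[0,0,0],0.9],
  [[12,60,0],[0,0,0],0.9],
  [[0,16,0],[0,0,0],0.9],
])

```text
time: 16.25
eef_pos: [479.7, 313.5, 182.9]
ee_rot: [0.015, 1.0, -0.0, -0.001]
wrist_force: [-0.1, 0.0, -0.4]
opening: 0.903
finger_force: 0.0
```

Emit:
step_arm([
  [[0,0,0],[0,0,0],0.9],
  [[0,0,0],[0,0,0],0.9],
])

```text
time: 16.5
eef_pos: [480.9, 309.1, 183.6]
ee_rot: [0.018, 1.0, -0.001, -0.001]
wrist_force: [0.4, -0.3, -0.0]
opening: 0.895
finger_force: 0.0
```

Run:
```python
from h import *
for i in range(2): s=env.sense();print(s['eef_pos'],s['ee_rot'].round(4));save('wrist','w8.png')
for r in env.mark_of('wrist','short_blank')[:2]: print(r,onz('wrist',r['point'][::-1],0))
for r in env.mark_of('wrist','tape_measure')[:2]: print(r,onz('wrist',r['point'][::-1],0))
```

```text
[480.89819736 309.10532578 183.63859844] [ 1.770e-02  9.998e-01 -6.000e-04 -6.000e-04]
[481.10206705 308.96922372 183.88566517] [ 1.800e-02  9.998e-01 -5.000e-04 -5.000e-04]
{'point': [182.7, 287.1], 'p': 0.66} [477.69474373 313.96577493   0.        ]
{'point': [71.1, 296.7], 'p': 0.64} [362.29771892 327.72648814   0.        ]
```

View pics/w8.png

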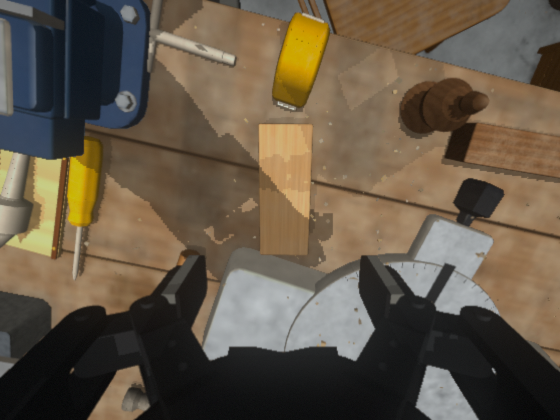

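Run:
```python
from h import *
np.set_printoptions(precision=1,suppress=True)
s=env.sense();p=s['eef_pos'];R=Rot.from_quat(s['ee_rot'])
C=[onz('wrist',w,50) for w in [(259,124),(312,124),(260,254),(308,255)]]
print(np.array(C)); 
print([R.inv().apply(X-p) for X in C], R.inv().apply(np.mean(C,0)-p))
print(p,s['ee_rot'])
```

```text
[[412.6 290.   50. ]
 [414.3 338.2  50. ]
 [541.7 283.4  50. ]
 [544.6 333.   50. ]]
[array([ 68. , -21.9, 134.4]), array([ 68. ,  26.4, 134.4]), array([-61.3, -23.8, 134.4]), array([-62.4,  25.9, 134.4])] [  3.1   1.6 134.4]
[481.3 309.4 184.4] [ 0.  1. -0. -0.]
```

Emit:
step_arm([
  [[3,1.5,40],[0,0,0],0.95],
  [[0,0,55],[0,0,0],0.95],
  [[0,0,40],[0,0,0],0.95],
  [[0,0,25],[0,0,0],0.95],
  [[0,0,0],[0,0,0],0.95],
])

```text
time: 17.32
eef_pos: [477.0, 310.9, 22.7]
ee_rot: [0.018, 1.0, -0.001, -0.002]
wrist_force: [0.3, -1.0, -0.4]
opening: 0.948
finger_force: 0.0
```

Emit:
step_arm([
  [[0,0,0],[0,0,0],0],
  [[0,0,0],[0,0,0],0],
  [[0,0,0],[0,0,0],0],
  [[0,0,0],[0,0,0],0],
], squeeze=50)

```text
time: 17.82
eef_pos: [479.1, 312.7, 26.0]
ee_rot: [0.017, 1.0, 0.001, 0.001]
wrist_force: [0.5, -1.4, 6.6]
opening: 0.577
finger_force: 53.7
```

Emit:
step_arm([
  [[0,0,-20],[0,0,0],0],
  [[0,0,-40],[0,0,0],0],
  [[0,0,-50],[0,0,0],0],
  [[0,0,-60],[0,0,0],0],
  [[0,0,-10],[0,0,9],0],
])

```text
time: 18.45
eef_pos: [480.1, 313.7, 210.5]
ee_rot: [0.097, 0.995, 0.003, 0.004]
wrist_force: [0.3, 0.6, -3.9]
opening: 0.573
finger_force: 52.8
```

Run:
```python
from h import *
plan(455,-44,195,160.5)
```

```text
turn [0.4 0.4 8.3] then shift [ -95.8 -345.5   15.5] | shift w/o turn [ -44.5 -355.9   13.5]
```

Emit:
step_arm([
  [[0,0,0],[0,0,8.3],0],
  [[-28,-52,0],[0,0,0],0],
  [[-28,-52,0],[0,0,0],0],
  [[-28,-52,0],[0,0,0],0],
  [[-28,-52,0],[0,0,0],0],
])

```text
time: 19.08
eef_pos: [515.0, 77.3, 205.8]
ee_rot: [0.167, 0.986, 0.0, 0.001]
wrist_force: [0.8, 0.4, -2.5]
opening: 0.577
finger_force: 53.0
```

Emit:
step_arm([
  [[-14,-52,0],[0,0,0],0],
  [[15,-42,0],[0,0,0],0],
  [[15,-43,0],[0,0,0],0],
  [[0,0,0],[0,0,0],0],
  [[0,0,0],[0,0,0],0],
])

```text
time: 19.7
eef_pos: [455.4, -45.0, 205.4]
ee_rot: [0.168, 0.986, 0.0, 0.001]
wrist_force: [-0.4, -0.4, -2.6]
opening: 0.577
finger_force: 53.2
```

Run:
```python
from h import *
for i in range(3): s=env.sense();print(s['eef_pos'],s['ee_rot'].round(4));save('wrist','w9.png')
plan(455,-44,60,160.3)
```

```text
[455.39046624 -44.99932559 205.42000134] [1.676e-01 9.858e-01 2.000e-04 1.100e-03]
[455.64665185 -44.70552065 205.22139748] [1.672e-01 9.859e-01 2.000e-04 1.000e-03]
[455.68835708 -44.4956446  204.99635381] [1.669e-01 9.860e-01 1.000e-04 8.000e-04]
turn [0.  0.1 0.5] then shift [  0.7   0.2 144.8] | shift w/o turn [8.000e-01 1.000e-01 1.448e+02]
```

View pics/w9.png

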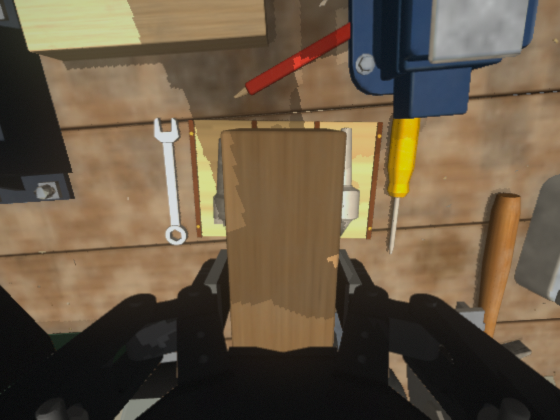

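Run:
```python
from h import *
np.set_printoptions(precision=1,suppress=True)
q=lambda u,v,z=9:onz('wrist',(u,v),z)[:2]
W=[];T=[]
for a,b,y in [((194,122),(199,239),-105),((379.5,123),(370.5,239),105)]:
    W+=[q(*a),q(*b)];T+=[(-70,y),(70,y)]
R,c=fit(W,T);print(W)
s=env.sense();p=s['eef_pos'];print(p,'tcp in tray',R.T@(p[:2]-c))
h=p[2]-25+50
print('held near edge in tray',[R.T@(q(u,128,p[2]-23+50)-c) for u in (228,340)])
a,b=q(341,232,34),q(348,128,12); print('live',R.T@(a-c),R.T@(b-c))
x,y=R@[0,-2]+c;plan(x,y,31,180+np.degrees(np.arctan2(R[1,0],R[0,0])))
```

```text
tray [457.5 -40.8] -19.567261070771522 res 2.369131598443076
[array([ 357.8, -113.9]), array([ 487.6, -165.2]), array([426.5,  79.9]), array([557.9,  36.1])]
[455.6 -44.4 204.8] tcp in tray [-0.6 -4. ]
held near edge in tray [array([-67.8, -25.2]), array([-68.1,  17.7])]
live [50.2 63.4] [-64.1  68.2]
turn [0.  0.1 0.4] then shift [ -0.6   2.  173.8] | shift w/o turn [ -0.4   2.  173.8]
```

Emit:
step_arm([
  [[-2,1.5,40],[0,0,0.4],0],
  [[0,0,50],[0,0,0],0],
  [[0,0,40],[0,0,0],0],
  [[0,0,25],[0,0,0],0],
  [[0,0,12],[0,0,0],0],
])

```text
time: 20.48
eef_pos: [457.1, -43.6, 35.9]
ee_rot: [0.17, 0.985, -0.0, -0.001]
wrist_force: [-0.1, 0.5, -3.0]
opening: 0.574
finger_force: 53.1
```

Emit:
step_arm([
  [[0,0,3],[0,0,0],0],
  [[0,0,2],[0,0,0],0],
  [[0,0,0],[0,0,0],0],
])

```text
time: 20.85
eef_pos: [457.9, -44.3, 33.0]
ee_rot: [0.171, 0.985, 0.0, 0.001]
wrist_force: [-0.4, 0.3, -2.4]
opening: 0.575
finger_force: 53.1
```

Emit:
step_arm([
  [[0,0,1.5],[0,0,0],0],
  [[0,0,0],[0,0,0],0],
])

```text
time: 21.1
eef_pos: [457.9, -44.4, 32.0]
ee_rot: [0.171, 0.985, 0.0, 0.001]
wrist_force: [-2.3, -0.2, 9.9]
opening: 0.578
finger_force: 54.6
```

Emit:
step_arm([
  [[0,0,1.5],[0,0,0],0],
  [[0,0,0],[0,0,0],0],
])

```text
time: 21.35
eef_pos: [457.9, -44.4, 32.0]
ee_rot: [0.171, 0.985, 0.0, 0.001]
wrist_force: [-7.6, 0.9, 32.9]
opening: 0.574
finger_force: 57.7
```

Seated on the tray floor; back off the press and release with a small opening.

Emit:
step_arm([
  [[0,0,-1.5],[0,0,0],0],
  [[0,0,0],[0,0,0],0.64],
  [[0,0,0],[0,0,0],0.7],
  [[0,0,0],[0,0,0],0.7],
])

```text
time: 21.85
eef_pos: [457.2, -44.3, 30.7]
ee_rot: [0.171, 0.985, -0.0, -0.0]
wrist_force: [-0.1, 0.3, 0.0]
opening: 0.699
finger_force: 0.0
```

Emit:
step_arm([
  [[0,0,-20],[0,0,0],0.7],
  [[0,0,-40],[0,0,0],0.7],
  [[0,0,-60],[0,0,0],0.8],
  [[0,0,-62],[0,0,0],0.8],
  [[0,0,0],[0,0,0],0.8],
])

```text
time: 22.48
eef_pos: [460.3, -44.7, 217.4]
ee_rot: [0.171, 0.985, 0.0, 0.005]
wrist_force: [0.3, -0.5, 0.1]
opening: 0.802
finger_force: 0.0
```

Run:
```python
from h import *
np.set_printoptions(precision=1,suppress=True)
for i in range(3): s=env.sense();im=save('wrist','w10.png')
print(s['eef_pos'],s['ee_rot'])
R=Rot.from_euler('z',-19.6,degrees=True).as_matrix()[:2,:2];c=np.array([457,-40.9])
for n,z in (('drive_mid',17),('live_mid',23),('short_blank',6),('tray',0)):
  for r in env.mark_of('wrist',n)[:1]: X=onz('wrist',r['point'][::-1],z);print(n,round(r['p'],2),r['point'],X,R.T@(X[:2]-c))
for n in('short_blank','drive_mid','live_mid'): print(n,env.find_in('wrist',n)[:1])
plan(365,330,200,170)
```

```text
[457.2 -44.3 213.2] [0.2 1.  0.  0. ]
drive_mid 0.96 [181.7, 223.7] [ 429.9 -107.8   17. ] [ -3.1 -72.1]
live_mid 0.86 [181.9, 344.6] [476.   24.5  23. ] [-4.1 68. ]
short_blank 0.69 [178.7, 284.2] [452.1 -40.5   6. ] [-4.7 -1.3]
short_blank [{'bbox': [257.0, 124.4, 306.7, 247.7], 'p': 0.56}]
drive_mid [{'bbox': [214.0, 139.0, 237.9, 221.8], 'p': 0.93}]
live_mid [{'bbox': [323.7, 125.1, 355.2, 228.0], 'p': 0.84}]
turn [-0.  -0.1 -9.7] then shift [155.4 352.6  12. ] | shift w/o turn [212.4 321.5  12.2]
```

Emit:
step_arm([
  [[0,0,0],[0,0,-9.7],0.8],
  [[0,60,0],[0,0,0],0.8],
  [[0,60,0],[0,0,0],0.8],
  [[0,60,0],[0,0,0],0.8],
  [[0,60,0],[0,0,0],0.8],
])

```text
time: 23.6
eef_pos: [498.8, 194.0, 212.5]
ee_rot: [0.087, 0.996, -0.0, -0.0]
wrist_force: [1.2, -0.5, 1.0]
opening: 0.799
finger_force: 0.0
```

Emit:
step_arm([
  [[0,60,0],[0,0,0],0.8],
  [[45,20,0],[0,0,0],0.8],
  [[45,20,0],[0,0,0],0.8],
  [[40,13,0],[0,0,0],0.8],
  [[0,0,0],[0,0,0],0.8],
])

```text
time: 24.22
eef_pos: [387.9, 326.6, 212.3]
ee_rot: [0.085, 0.996, -0.001, -0.001]
wrist_force: [0.1, 0.1, 1.3]
opening: 0.802
finger_force: 0.0
```

Run:
```python
from h import *
np.set_printoptions(precision=1,suppress=True)
for i in range(3): s=env.sense();im=save('wrist','w11.png')
print(s['eef_pos'],s['ee_rot'])
hsv=cv2.cvtColor(im,cv2.COLOR_RGB2HSV)
m=cv2.inRange(hsv,(18,150,60),(34,255,255)); n,l,st,ce=cv2.connectedComponentsWithStats(m)
for i in np.argsort(-st[1:,4])[:3]+1: print(st[i],ce[i])
for n in('tape_measure',):
  r=env.mark_of('wrist',n)[:1];print(r,onz('wrist',r[0]['point'][::-1],0) if r else 0, env.find_in('wrist',n)[:2])
```

```text
[390.3 326.1 212.7] [ 0.1  1.  -0.   0. ]
[ 261  126   40   66 1985] [279.6 159.2]
[ 103  233   25   72 1293] [116.9 271.5]
[281 127   3   1   3] [282. 127.]
[{'point': [159.1, 281.5], 'p': 0.66}] [364.6 328.9   0. ] []
```

```bash
cat > tape.py <<'E'
from h import *
from scipy.optimize import minimize
np.set_printoptions(precision=1,suppress=True)
def tape(fn,x0,H=66,z0=0):
    im=cv2.imread(fn); m=cv2.inRange(cv2.cvtColor(im,cv2.COLOR_BGR2HSV),(18,130,50),(36,255,255))
    n,l,st,ce=cv2.connectedComponentsWithStats(m)
    s=env.sense();p=np.array(s['eef_pos']);Rt=Rot.from_quat(s['ee_rot']).as_matrix()
    c=env.get_calibration('wrist');M=np.array(c['mount']);K=np.array(c['intrinsics'])
    RR=Rt@M[:3,:3];o=Rt@M[:3,3]+p
    pr=lambda X:(lambda q:q[:,:2]/q[:,2:])(((X-o)@RR)@K.T)
    u=pr(np.array([[x0[0],x0[1],z0+40.]]))[0]
    i=min(range(1,n),key=lambda i:np.linalg.norm(ce[i]-u) if st[i,4]>300 else 1e9)
    m=(l==i).astype(np.uint8); h=max(cv2.findContours(m,0,2)[0],key=cv2.contourArea); hull=cv2.convexHull(h)
    m=cv2.fillPoly(np.zeros_like(m),[hull],1); print('rect',cv2.minAreaRect(hull),st[i])
    t=np.linspace(0,np.pi,15); prof=[(37*np.sign(np.cos(a))*abs(np.cos(a))**.6,26+40*abs(np.sin(a))**.6) for a in t]+[(37,0),(-37,0)]
    def mask(q):
        a=np.radians(q[2]);d=np.array([np.cos(a),np.sin(a)]);nn=np.array([-d[1],d[0]])
        X=np.array([[*(q[:2]+d*y+nn*w),z0+zz*H/66] for y,zz in prof for w in(-18,18)])
        h=cv2.convexHull(np.round(pr(X)*16).astype(np.int32)); f=np.zeros((420*4,560*4),np.uint8)
        return cv2.fillPoly(f,[np.round(h/4).astype(np.int32)],1)
    M4=cv2.resize(m,None,fx=4,fy=4,interpolation=cv2.INTER_NEAREST)
    f=lambda q:1-np.sum(mask(q)&M4)/np.sum(mask(q)|M4)
    best=min((minimize(f,[x0[0],x0[1],a],method='Nelder-Mead',options=dict(initial_simplex=[[x0[0],x0[1],a],[x0[0]+5,x0[1],a],[x0[0],x0[1]+5,a],[x0[0],x0[1],a+8]],maxiter=120)) for a in x0[2]),key=lambda r:r.fun)
    print('tape x,y,ang',best.x,'1-IoU',round(best.fun,3));return best.x
E
python3 - <<'E'
from tape import *
q=tape('pics/w11.png',[365,329,[-25,-10,5]])
# blank as seen in w10 and its tray target pose is ~ (456,-43)
plan(q[0],q[1],200,q[2]+180)
E
```

```text
rect ((279.9459533691406, 158.32432556152344), (34.52378845214844, 63.786808013916016), 9.462322235107422) [ 260  125   41   67 2048]
tape x,y,ang [362.3 327.1 -18.9] 1-IoU 0.145
turn [0.  0.  8.8] then shift [27.9 -7.8 12.7] | shift w/o turn [28.7 -3.4 12.7]
```

Emit:
step_arm([
  [[0,0,0],[0,0,9],0.8],
  [[28,-8,0],[0,0,0],0.8],
  [[0,0,50],[0,0,0],0.8],
  [[0,0,0],[0,0,0],0.8],
  [[0,0,0],[0,0,0],0.8],
])

```text
time: 25.1
eef_pos: [362.2, 327.5, 163.6]
ee_rot: [0.165, 0.986, 0.0, 0.0]
wrist_force: [0.5, 0.3, 0.5]
opening: 0.801
finger_force: 0.0
```

Run:
```python
from tape import *
for i in range(2): save('wrist','w12.png')
s=env.sense();print(s['eef_pos'],s['ee_rot'])
q=tape('pics/w12.png',[362,327,[-25,-12]])
plan(q[0],q[1],160,q[2]+180)
im=cv2.imread('pics/w12.png'); h=cv2.cvtColor(im,cv2.COLOR_BGR2HSV)
for v in range(60,300,14): print(v,' '.join('%d/%d/%d'%tuple(h[v,u]) for u in range(235,330,8)))
```

```text
[362.5 327.9 164.2] [0.2 1.  0.  0. ]
rect ((281.5, 191.5), (39.0, 73.0), 0.0) [ 262  155   40   74 2682]
tape x,y,ang [363.  328.4 -19.1] 1-IoU 0.186
turn [0.1 0.1 0.1] then shift [-0.3  0.6  4.2] | shift w/o turn [-0.3  0.6  4.2]
60 90/6/130 80/6/133 80/6/131 80/6/132 75/4/134 14/30/127 15/72/114 15/129/136 15/140/144 16/133/148 15/124/148 15/137/140
74 80/6/139 83/8/135 83/8/134 83/8/136 83/7/138 75/4/138 90/6/136 15/126/142 15/109/143 15/156/132 16/127/153 15/124/144
88 84/9/143 90/4/132 75/8/135 80/6/134 83/7/140 80/6/137 80/6/139 80/5/141 14/114/116 16/51/111 14/146/77 15/122/148
102 80/6/136 80/6/138 90/5/140 83/7/137 90/6/137 83/7/143 80/5/145 83/7/146 83/7/143 83/7/143 15/113/144 14/137/67
116 75/7/143 75/7/146 83/7/145 80/5/144 80/5/143 70/5/140 75/4/138 75/4/139 80/6/139 80/6/139 15/129/69 14/92/78
130 90/4/141 75/7/143 80/5/142 80/5/148 75/4/142 75/4/141 70/5/144 70/5/140 75/4/141 60/2/140 80/5/141 60/4/139
144 60/5/144 38/7/147 17/41/118 17/62/186 18/72/190 18/73/195 18/73/198 17/73/199 19/72/194 18/72/192 18/76/164 17/84/118
158 15/116/170 15/113/174 15/110/172 16/108/1
[... 672 characters left out ...]
122 20/173/121 20/152/119 17/90/128 16/98/122 16/89/129 16/86/125
242 16/81/119 16/88/177 17/92/111 15/95/105 16/88/110 17/87/112 17/81/114 17/76/117 17/83/126 16/96/125 17/88/130 17/75/154
256 16/81/180 16/91/183 16/93/115 17/95/107 16/87/109 17/83/111 17/84/116 17/84/122 16/95/124 16/100/122 16/107/117 15/99/124
270 16/85/171 15/92/119 17/92/119 16/91/109 16/83/113 15/88/113 17/93/107 15/96/114 16/105/117 15/102/122 16/106/120 16/101/184
284 16/106/101 16/97/116 16/97/121 15/102/105 16/107/105 16/100/110 16/96/112 15/103/121 16/104/113 16/95/118 15/103/183 15/106/181
298 16/80/111 17/84/118 16/83/126 16/86/125 15/90/122 15/95/121 15/98/120 16/90/122 16/92/122 16/96/184 16/99/180 16/102/182
```

Run:
```python
from h import *
np.set_printoptions(precision=1,suppress=True)
s=env.sense();p=s['eef_pos'];R=Rot.from_quat(s['ee_rot'])
for v in (155,229):
  for z in (0,20,40): print(v,z,R.inv().apply(onz('wrist',(282,v),z)-p))
for r in env.mark_of('wrist','tape_measure')[:1]: print(r,R.inv().apply(onz('wrist',r['point'][::-1],0)-p))
```

```text
155 0 [ 36.9  -0.3 164.2]
155 20 [ 39.   -0.3 144.2]
155 40 [ 41.1  -0.3 124.2]
229 0 [-44.9  -0.4 164.3]
229 20 [-37.5  -0.4 144.3]
229 40 [-30.   -0.3 124.3]
{'point': [192.4, 278.5], 'p': 0.56} [ -2.8  -4.1 164.2]
```

Run:
```python
from h import *
im=cv2.imread('pics/w12.png'); h=cv2.cvtColor(im,cv2.COLOR_BGR2HSV)
for v in range(40,260,10): print(v,''.join('#' if h[v,u,1]<45 else '.' for u in range(60,420,4)))
```

```text
40 ##################################################..#.....................................
50 ####################################################..#..................................#
60 ######################################################..#.............................####
70 ########################################################..#........................#######
80 ##########################################################..#...................##########
90 ############################################################..#...............############
100 ###############################################################.#..........###############
110 #################################################################...######################
120 ################################################################..########################
130 ###############################################################################...........
140 #############################################################.............................
150 ################.........................................
[... 283 characters left out ...]
...................................
190 ....................##....................................................................
200 ..............####...#######.#.##.###.....................................................
210 .....................##...................................................................
220 ......................#...................................................................
230 ......................##..................................................................
240 #..#......................................................................................
250 ........................#.................................................................
```

Emit:
step_arm([
  [[0,0,0],[0,0,0],0.62],
  [[0,0,40],[0,0,0],0.62],
  [[0,0,45],[0,0,0],0.62],
  [[0,0,35],[0,0,0],0.62],
  [[0,0,20],[0,0,0],0.62],
])

```text
time: 25.88
eef_pos: [360.9, 327.1, 21.6]
ee_rot: [0.165, 0.986, -0.0, -0.0]
wrist_force: [0.2, 0.6, 0.6]
opening: 0.618
finger_force: 0.0
```

Emit:
step_arm([
  [[0,0,0],[0,0,0],0.62],
  [[0,0,0],[0,0,0],0],
  [[0,0,0],[0,0,0],0],
  [[0,0,0],[0,0,0],0],
  [[0,0,0],[0,0,0],0],
], squeeze=50)

```text
time: 26.5
eef_pos: [361.8, 327.9, 23.9]
ee_rot: [0.165, 0.986, 0.001, 0.001]
wrist_force: [-0.1, -0.0, 7.1]
opening: 0.39
finger_force: 50.5
```

Emit:
step_arm([
  [[0,0,-20],[0,0,0],0],
  [[0,0,-45],[0,0,0],0],
  [[0,0,-60],[0,0,0],0],
  [[0,0,-60],[0,0,0],0],
  [[0,0,-15],[0,0,0],0],
])

```text
time: 27.12
eef_pos: [362.6, 328.6, 226.8]
ee_rot: [0.165, 0.986, 0.003, 0.002]
wrist_force: [0.2, 0.5, -3.2]
opening: 0.392
finger_force: 50.6
```

Run:
```python
from h import *
np.set_printoptions(precision=1,suppress=True)
plan(495,260,223,160.5);plan(457,-44,223,160.5)
# blank seen in w10 with pose (457.2,-44.3,213.2), az 160.3
c=env.get_calibration('wrist');M=np.array(c['mount']);K=np.array(c['intrinsics'])
im=cv2.imread('pics/w10.png')
def tool(u,v,h): # tool coords of pixel at height drop h below TCP
    d=M[:3,:3]@np.linalg.inv(K)@[u,v,1]; o=M[:3,3]; return o+d*(h-o[2])/d[2]
H=213.2-56
print('near',tool(282,124.4,H),'far',tool(282,247.7,H),'L',tool(257,185,H),'R',tool(306.7,185,H))
hsv=cv2.cvtColor(im,cv2.COLOR_BGR2HSV)
for v in (150,185,220): print(v,[tuple(int(x) for x in hsv[v,u]) for u in range(250,316,3)])
```

```text
turn [0.4 0.2 0.5] then shift [-147.7  -20.4    3.8] | shift w/o turn [-147.5  -21.8    4.2]
turn [0.4 0.2 0.5] then shift [-213.4 -319.7    3.8] | shift w/o turn [-210.4 -321.7    2.5]
near [ 67.5  -0.3 157.2] far [-64.4  -0.4 157.2] L [  6.6 -26.4 157.2] R [  6.6  25.5 157.2]
150 [(18, 123, 158), (13, 162, 82), (14, 150, 90), (17, 125, 112), (16, 129, 115), (16, 123, 116), (16, 118, 119), (16, 118, 115), (16, 117, 118), (16, 119, 120), (16, 119, 118), (16, 126, 119), (16, 125, 120), (16, 129, 117), (16, 129, 115), (17, 129, 119), (17, 129, 119), (16, 126, 119), (16, 120, 119), (17, 126, 113), (19, 122, 127), (12, 169, 104)]
185 [(18, 121, 168), (14, 153, 90), (12, 158, 87), (17, 128, 138), (16, 128, 143), (17, 127, 145), (16, 127, 143), (16, 128, 141), (16, 122, 148), (16, 126, 142), (16, 127, 143), (16, 126, 146), (16, 127, 143), (16, 125, 143), (17, 119, 143), (17, 118, 140), (16, 119, 144), (17, 119, 148), (16, 122, 144), (18, 123, 135), (18, 123, 114), (13, 155, 87)]
220 [(18, 123, 182), (18, 127, 139), (12, 160, 86), (18, 125, 129), (16, 128, 143), (16, 125, 145), (16, 128, 140), (16, 129, 142), (16, 129, 144), (16, 129, 142), (17, 126, 142), (16, 128, 143), (16, 129, 140), (16, 128, 141), (16, 129, 144), (16, 131, 138), (16, 124, 146), (16, 126, 142), (16, 129, 142), (18, 120, 149), (14, 155, 84), (14, 148, 93)]
```

Emit:
step_arm([
  [[-49,-7,0],[0,0,0.4],0],
  [[-49,-7,0],[0,0,0],0],
  [[-49,-7,0],[0,0,0],0],
  [[-14,-58,0],[0,0,0],0],
  [[-14,-58,0],[0,0,0],0],
])

```text
time: 27.75
eef_pos: [480.0, 138.6, 221.0]
ee_rot: [0.168, 0.986, -0.001, -0.001]
wrist_force: [0.6, 0.0, -2.7]
opening: 0.391
finger_force: 50.9
```

Emit:
step_arm([
  [[-13,-58,0],[0,0,0],0],
  [[-13,-58,0],[0,0,0],0],
  [[-12,-58,0],[0,0,0],0],
  [[0,0,0],[0,0,0],0],
  [[0,0,0],[0,0,0],0],
])

```text
time: 28.38
eef_pos: [458.4, -36.4, 221.9]
ee_rot: [0.169, 0.986, 0.0, -0.001]
wrist_force: [-0.3, 1.0, -2.9]
opening: 0.387
finger_force: 51.2
```

Run:
```python
from h import *
for i in range(3): env.read_camera('wrist')
s=env.sense();print(s['eef_pos'],s['ee_rot'],s['finger_force'],s['wrist_force'])
plan(456.5,-44,80,160.3)
R=Rot.from_euler('z',-19.6,degrees=True).as_matrix()[:2,:2];c=np.array([457,-40.9])
for n,z in (('drive_mid',17),('live_mid',23)):
  for r in env.mark_of('wrist',n)[:1]: X=onz('wrist',r['point'][::-1],z);print(n,round(r['p'],2),r['point'],X,R.T@(X[:2]-c))
```

```text
[459.01337194 -35.2590382  222.36728963] [ 1.67334452e-01  9.85900087e-01  4.95876415e-05 -4.44421307e-04] 51.169578144326806 [ 0.33968705  0.00453672 -3.12273259]
turn [-0.  -0.1  0.4] then shift [ -0.6  -9.1 142.4] | shift w/o turn [ -0.6  -9.1 142.4]
drive_mid 0.87 [180.1, 219.4] [ 431.58456369 -105.98617988   17.        ] [ -2.10953998 -69.84056883]
live_mid 0.91 [180.9, 336.7] [477.83296287  26.55201961  23.        ] [-3.00103793 70.53212788]
```

Emit:
step_arm([
  [[0,-8.5,40],[0,0,0.3],0],
  [[0,0,50],[0,0,0],0],
  [[0,0,35],[0,0,0],0],
  [[0,0,12],[0,0,0],0],
  [[0,0,0],[0,0,0],0],
])

```text
time: 29.25
eef_pos: [456.4, -43.9, 85.7]
ee_rot: [0.17, 0.985, -0.0, -0.0]
wrist_force: [1.4, -0.0, -2.7]
opening: 0.393
finger_force: 51.2
```

Emit:
step_arm([
  [[0,0,3],[0,0,0],0],
  [[0,0,1],[0,0,0],0],
  [[0,0,0],[0,0,0],0],
])

```text
time: 29.62
eef_pos: [456.8, -44.4, 82.5]
ee_rot: [0.171, 0.985, 0.0, 0.001]
wrist_force: [-0.2, -0.1, -3.2]
opening: 0.393
finger_force: 51.2
```

Emit:
step_arm([
  [[0,0,1.5],[0,0,0],0],
  [[0,0,0],[0,0,0],0],
])

```text
time: 29.88
eef_pos: [456.3, -44.4, 80.4]
ee_rot: [0.171, 0.985, -0.0, 0.0]
wrist_force: [-0.1, -0.8, -2.1]
opening: 0.389
finger_force: 51.2
```

Emit:
step_arm([
  [[0,0,1],[0,0,0],0],
  [[0,0,0],[0,0,0],0],
])

```text
time: 30.12
eef_pos: [456.4, -44.4, 80.1]
ee_rot: [0.171, 0.985, -0.0, 0.0]
wrist_force: [-4.2, 0.4, 10.5]
opening: 0.393
finger_force: 53.0
```

Contact; release.

Emit:
step_arm([
  [[0,0,-0.5],[0,0,0],0],
  [[0,0,0],[0,0,0],0.46],
  [[0,0,0],[0,0,0],0.58],
  [[0,0,0],[0,0,0],0.58],
])

```text
time: 30.62
eef_pos: [456.4, -44.4, 79.8]
ee_rot: [0.171, 0.985, -0.0, 0.0]
wrist_force: [-0.1, -0.2, 0.6]
opening: 0.581
finger_force: 0.0
```

Emit:
step_arm([
  [[0,0,-15],[0,0,0],0.58],
  [[0,0,-40],[0,0,0],0.58],
  [[0,0,-60],[0,0,0],0.58],
  [[0,0,-60],[0,0,0],0.58],
  [[0,0,0],[0,0,0],0.58],
])

```text
time: 31.25
eef_pos: [459.3, -44.7, 260.5]
ee_rot: [0.171, 0.985, 0.0, 0.005]
wrist_force: [0.2, 0.1, -0.3]
opening: 0.583
finger_force: 0.0
```

Emit:
step_arm([
  [[30,0,-20],[0,0,0],0.58],
  [[0,0,0],[0,0,0],0.58],
  [[0,0,0],[0,0,0],0.58],
])

```text
time: 31.62
eef_pos: [428.0, -34.3, 274.6]
ee_rot: [0.171, 0.985, -0.0, 0.0]
wrist_force: [-0.2, 0.2, -0.4]
opening: 0.581
finger_force: 0.0
```

Run:
```python
from tape import *
for i in range(3): save('wrist','w13.png')
s=env.sense();print(s['eef_pos'],s['opening'],s['finger_force'],s['wrist_force'])
R=Rot.from_euler('z',-19.6,degrees=True).as_matrix()[:2,:2];c=np.array([457,-40.9])
for n,z in (('drive_mid',17),('live_mid',23),('short_blank',6),('tape_measure',56)):
  for r in env.mark_of('wrist',n)[:1]: X=onz('wrist',r['point'][::-1],z);print(n,round(r['p'],2),R.T@(X[:2]-c))
for n in ('tape_measure','short_blank'): print(env.find_in('wrist',n)[:1])
q=tape('pics/w13.png',[456,-44,[-20]],z0=56);print('tape in tray',R.T@(q[:2]-c))
save('side','s2.png')
for n,z in (('drive_mid',17),('live_mid',23),('short_blank',6),('tape_measure',56),('screwdriver',0),('spanner',0),('dark_blank',0)):
  for r in env.mark_of('side',n)[:1]: X=onz('side',r['point'][::-1],z);print('side',n,round(r['p'],2),r['point'],X,R.T@(X[:2]-c))
print(env.find_in('side','tape_measure')[:1],env.find_in('side','short_blank')[:1])
```

```text
[428.2 -34.4 274.2] 0.5791775226762194 0.0 [-0.6 -0.2  0.7]
drive_mid 0.94 [ -0.1 -70.2]
live_mid 0.89 [-3.2 67.9]
tape_measure 0.96 [ 3.9 -5.3]
[{'bbox': [266.5, 178.4, 298.8, 237.2], 'p': 0.75}]
[{'bbox': [265.4, 149.8, 306.7, 251.9], 'p': 0.78}]
rect ((281.0, 206.5), (61.0, 32.0), 90.0) [ 265  176   33   62 1851]
tape x,y,ang [455.6 -44.7 -18.8] 1-IoU 0.167
tape in tray [-0.1 -4.1]
side live_mid 0.65 [178.0, 268.1] [468.4  32.2  23. ] [-13.8  72.7]
side short_blank 0.59 [166.1, 271.1] [466.2 -55.3   6. ] [ 13.5 -10.5]
side tape_measure 0.77 [153.3, 273.0] [459.4 -51.3  56. ] [ 5.8 -9. ]
side screwdriver 0.82 [195.9, 257.9] [493.8  90.1   0. ] [ -9.3 135.7]
side spanner 0.41 [149.7, 289.0] [ 415.  -163.2    0. ] [   1.4 -129.3]
side dark_blank 0.94 [336.4, 255.0] [454.5 570.    0. ] [-207.3  574.7]
[{'bbox': [263.4, 132.4, 286.5, 161.7], 'p': 0.87}] [{'bbox': [247.5, 149.9, 298.6, 176.7], 'p': 0.62}]
```

```bash
python3 -c "
from cell import env
print(env.finish_job())"
```

```text
the job is handed in; nothing more can be done
None
```

The job is handed in, with no verdict returned: the drive centre is next to the spanner, the short blank is in the middle, the live centre is at the far end, and the tape stands upright on the blank; my last camera readings put each within tolerance, with the spanner, screwdriver and dark blank unmoved.

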